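Spring the tea tray open from behind its guard

ROBOT

A 7-joint arm with a two-finger parallel gripper is mounted at the origin on the work surface. World frame = base frame: x ahead of the robot, y to its left, z up, the work surface at z = 0. Lengths are in mm, angles in rad, forces in N, time in s.
With the tool pointing down it reaches from about 400 to 900 mm from the base axis. Payload 5.6 kg.
Tool frame: the origin (TCP) lies midway between the tips of the shut fingers; the grasp point (between the pads) lies 19 mm behind it; x points along the fingers, y is the direction in which the jaws open and shut, and the axes are right-handed (so a half turn about x gives the same grasp; the last joint's range is limited). The gripper opens to 92 mm and grips with 3 to 60 N. Pads are 20 mm wide; open, the fingers measure 128 mm over their backs; the gripper's body (75 mm by 189 mm) begins 69 mm behind the grasp point.
Start: joints at [1.145, 0.468, -0.012, 1.603, 0.006, 1.071, -0.056], TCP at [242.748, -602.978, 214.592] pointing down, gripper open.
Joint ranges: [-2.53, 2.53], [-0.31, 2.02], [-1.57, 1.55], [0.28, 2.44], [-1.29, 4.43], [0.15, 1.84], [-2.92, 2.92]. Speed limits (rad/s): [2.57, 2.57, 3.14, 3.14, 3.14, 3.14, 3.14].

INTERFACE

Orientations are given as a rotation vector (axis times angle).
In Python, from cell import robot, grip, kin, viewer gives the robot as it stands. Calls block until the motion is done:
- robot.movep(position, orientation): joint-space move of the TCP to a pose.
- robot.servo_line(position, feed=150, rotation=None): straight line of the TCP; rotation=None keeps the orientation; feed is the mean speed in mm/s.
- robot.goto_joints(angles): joint-space move.
- grip(opening, newtons=None): opening from 0.0 (shut) to 1.0 (fully open); newtons is the grip in N (None keeps the last); returns when the fingers have stopped.
- robot.hold(seconds).
- kin.ik(position, orientation): joint angles nearest the present ones, or None.
- robot.observe(): the state.
- viewer.read_camera(name): name is "scene" or "top" or "wrist"; returns the picture (480x640x3 uint8, red, green, blue); there is no depth.
- viewer.camera_info(name): a dict with "camera_matrix" (3x3 intrinsics, pixels), "R" (3x3) and "t" (3): a world point X has camera coordinates R X + t. Camera axes: x right, y down, z forward; pixel columns grow to the right and rows downward; lengths in mm; the calibration is good to about 2 mm. A picture is of the moment at which its call begins: read the wrist's pose just before it. camera_info takes no time and is no camera call; for the wrist camera it gives the pose at the moment of the call.
A pose or a line that the arm cannot do raises robot.IKError and nothing moves.
- robot.job_done(): hands the job in, once; it reports no verdict.
Trained networks look in the newest picture that a camera, given by its name, has taken for a name from the list of things; names that differ only in an ending like _2 or _b are one class to them, and where a whole thing is asked for, a point or a joint stands for the part that bears it (a point fixed in the world has none). Each returns a list of dicts, best first, with "confidence" (0 to 1); they miss things now and then, are a little off and sometimes report something else, mostly with a low value. They report only what shows in the picture. A call takes as long as a camera call. They do not tell look-alikes from the thing itself.
- viewer.silhouettes(name, camera): "mask" (480x640 bool, what is visible of it).
- viewer.pinpoint(name, camera): "at" ([x, y, z] in mm, in the coordinates of the camera as it stood for that picture, good to about 4 mm: a listed point, or the origin of a listed thing).
The state is a dict: "t": time; "joints": joint angles; "joint_velocities": joint speeds; "joint_torque": joint torques, N m; "tcp_pos": TCP position; "tcp_rot": TCP orientation; "contact_force": force on the tool from outside, world axes, zero at the start; "wrist_torque": the same for the moment, N m; "grip_width": opening from 0.0 (shut) to 1.0 (fully open).
Only numpy, scipy, OpenCV 4.12 (cv2) and the standard library are available. Lean on these libraries where they do the work, as an engineer would, in place of code of your own. Each camera call takes 0.05 s, during which the arm holds its last target. There are 200 camera calls.

TASK

A little pink ramekin is standing in front of the spring-loaded tray under the nook shelf. Push it along the counter, without lifting it, until it stands wholly out of the tray's path; only then reach down through the window of the steel guard on the shelf and press the lever inside until the tray springs all the way out. Do not touch the guard or the tray at all, keep the ramekin out of the tray's way, and leave all the other things where they are.

Things in the scene. Friction and masses are not known exactly. Their poses are not given: they have to be found in the camera images.
- unit: Shelf unit fixed on the counter: 220 mm deep (x), 320 mm wide (y), 70 mm high, wooden sides and a speckled stone top. Origin at the centre of its underside, on the counter; its z is up, its -x axis points out of the front face, where the tray comes out (roughly towards the robot). It stands turned by up to 0.3 rad. The front face is at x = -110 mm, and the tray mouth lies in the middle of it.
- tray (a joint): How far the tray is out of the unit, m: about 0 closed (latched), 0.07 fully out at its stop. A spring (about 4 N) drives it out along the unit's -x once the lever releases it, in about a second, and it stays out. It cannot be pulled out while latched.
- tray_front (a point): Centre of the outer face of the tray's dark wooden front panel, which is 124 mm wide (y) and 46 mm high, from 8 to 54 mm above the counter. Closed, it is flush with the unit's front face; its path is the strip 124 mm wide and 70 mm long in front of that face. Its frame (x, y, z) is the shelf unit's frame at this point. 
- window (a point): Centre of the window in the guard's top plate, at the plate's upper side, 122 mm above the counter. The window is 80 mm by 80 mm, its sides along the unit's x and y, open straight up. The guard is a fixed steel hood on the shelf with a level top plate 4 mm thick (from 55 mm before to 110 mm behind this point in x, 55 mm to either side in y) on thin posts, with two wire rails round its sides. Its frame (x, y, z) is the shelf unit's frame at this point. 
- lever (a joint): Lever angle, rad: 0 at rest, grows as the pad is pressed down, stop at 0.30. It lets the tray go at about 0.15 and springs back when let go.
- lever_pad (a point): Centre of the upper face of the lever's black pad, 40 mm wide (y) and 30 mm long (x), 6 mm thick, right under the middle of the window and about 27 mm below the plate's upper side; at rest the pad slopes 0.2 rad, its edge nearest the robot higher. The lever is hinged 50 mm behind this point (+x of the unit). Pressing straight down here lowers it about 15 mm to the stop and takes about 3 to 9 N.
- ramekin: Small round pink ceramic ramekin, 70 mm across, 42 mm high, about 0.18 kg, standing loose on the counter 8 to 23 mm in front of the tray and within 40 mm of its middle. Origin at the centre of its underside. There is free counter to either side: at least 180 mm from the tray's centre line in the strip in front of the unit.
- dabba: Bystander: wooden masala box with a swivel lid, 130 by 170 mm, 73 mm high, on the counter beside the unit (either side). Origin at the centre of its underside.
- jar: Bystander: glass jar with a steel lid, 68 mm across, 100 mm high, on the counter on the unit's other side. Origin at the centre of its underside.
- strainer: Bystander: steel tea strainer, cup 60 mm across and 20 mm high with a handle reaching 103 mm to its +x, on the unit's top beside the guard (either side). Origin under the middle of the cup.
- clip: Bystander: white plastic bag clip, 70 mm long (x), 12 mm wide, 18 mm high, on the unit's top on the guard's other side. Origin at the centre of its underside.
- spoon: Bystander: spoon 150 mm long, lying on the counter to one side in front of the unit, along its own x. Origin under its middle.
- katori: Bystander: small steel bowl, 84 mm across, 34 mm high, on the counter to the other side in front of the unit. Origin at the centre of its underside.
Things that resemble listed ones, but are neither listed nor needed, are in the scene too. Leave any yellow look-alike of the ramekin alone.

How it is judged:
By the outcome, as a careful person would: the job done as asked, in the order asked, and still so for the second after the job is handed in, with the robot touching nothing.
It also fails if it takes over 48 s, if anything falls off the work surface, if the arm or the gripper's body presses on something with over 40 N, if the wrist force passes 120 N, or if a joint passes its speed limit or range.

## Working session

There is one attempt and no reset: what is moved stays moved. The work goes in short steps, each a Python script; the robot and the scene stay as the last script left them, time stands still between calls to the robot, and variables do not carry over. Pictures are saved under pics/ and viewed, about 8 in all and at most 12, crops included, and the job is handed in when it is done.

```bash
mkdir -p pics; ls; cat > h.py <<'E'
import numpy as np, cv2
from cell import robot, grip, kin, viewer
def world(cam, p):
    i=viewer.camera_info(cam); R=np.array(i["R"]); t=np.array(i["t"]).ravel()
    return R.T@(np.array(p)-t)
def pix(cam, X):
    i=viewer.camera_info(cam); c=np.array(i["R"])@np.array(X)+np.array(i["t"]).ravel()
    u=np.array(i["camera_matrix"])@c; return u[:2]/u[2]
def save(im,name): cv2.imwrite("pics/"+name+".png", cv2.cvtColor(im,cv2.COLOR_RGB2BGR))
E
python3 - <<'E'
from h import *
a=viewer.read_camera("scene"); b=viewer.read_camera("top")
save(a,"scene0");save(b,"top0")
for cam in ("scene","top"):
    for n in "unit tray_front window lever_pad ramekin dabba jar strainer clip spoon katori".split():
        for d in viewer.pinpoint(n,cam)[:3]:
            w=world(cam,d["at"]); print(cam,n,round(d["confidence"],2),w.round(0),pix(cam,w).round(0))
print(robot.observe()["t"], robot.observe()["tcp_rot"])
E
```

```text
pics
scene unit 0.69 [654. 365.   3.] [463. 439.]
scene unit 0.56 [688.  96.  -0.] [306. 342.]
scene window 0.91 [660.  93. 124.] [315. 275.]
scene lever_pad 0.63 [668.  94.  98.] [313. 291.]
scene ramekin 0.98 [371. -70.  -2.] [362. 222.]
scene ramekin 0.57 [517. 126.   3.] [389. 297.]
scene ramekin 0.55 [401.  53.   3.] [397. 251.]
scene dabba 0.76 [655. 368.   3.] [465. 441.]
scene dabba 0.22 [521. 125.   3.] [387. 298.]
scene jar 0.74 [ 636. -175.    4.] [234. 252.]
scene strainer 0.88 [637. -13.  73.] [284. 262.]
scene clip 0.97 [632. 206.  66.] [384. 332.]
scene spoon 0.95 [494. 378.  -6.] [529. 377.]
scene spoon 0.7 [687.  95.  -2.] [306. 342.]
scene spoon 0.62 [637. -11.  71.] [285. 263.]
scene katori 0.72 [ 485. -164.    0.] [295. 225.]
top unit 0.85 [685.  95.   4.] [290. 185.]
top lever_pad 0.57 [671.  91. 101.] [287. 177.]
top ramekin 0.69 [366. -72.   2.] [370. 337.]
top ramekin 0.67 [522. 126.   0.] [274. 261.]
top ramekin 0.63 [404.  49.   3.] [310. 318.]
top dabba 0.76 [654. 366.   3.] [162. 200.]
top jar 0.72 [ 633. -171.    4.] [414. 208.]
top jar 0.67 [669.  91.  98.] [287. 179.]
top strainer 0.63 [635. -13.  73.] [341. 199.]
top clip 0.51 [635. 201.  72.] [232. 200.]
top spoon 0.63 [491. 376.   3.] [152. 276.]
top spoon 0.32 [656. 364.   2.] [164. 199.]
top katori 0.73 [ 484. -169.    2.] [416. 279.]
top katori 0.7 [637. -14.  71.] [341. 198.]
1.2 [ 2.0118171   0.38969647 -2.01190657]
```

View pics/top0.png

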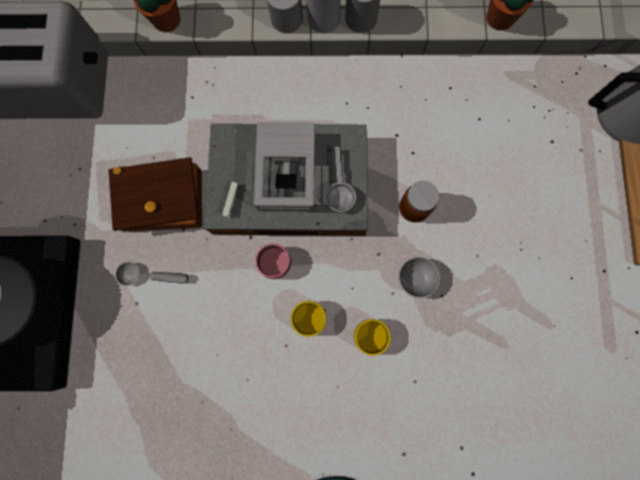

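View pics/scene0.png

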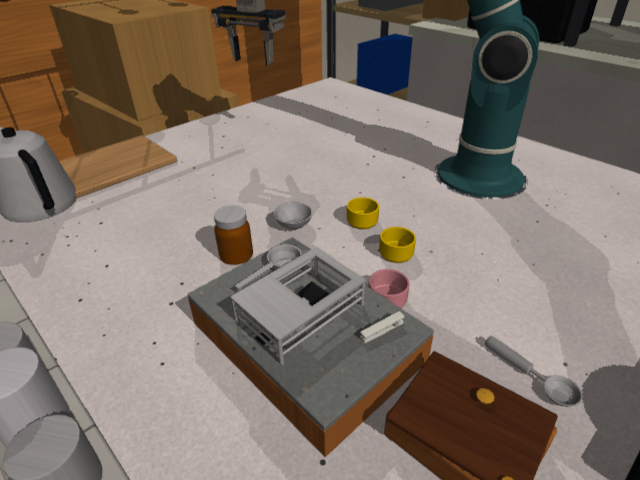

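The pink ramekin is at top pixel (274,261), about world (520,126). The two yellow look-alikes are at (310,318) and (372,337), so I'll leave those alone. The left side (+y) is free up to the spoon handle at (188,278), about y=305. I'll take a closer look from the wrist camera.

```bash
cat >> h.py <<'E'
from scipy.spatial.transform import Rotation
def down(yaw):
    R=np.array([[0,0,1],[0,1,0],[-1,0,0]],float)
    return (Rotation.from_euler('z',yaw)*Rotation.from_matrix(R)).as_rotvec()
def unproj(cam,px,z):
    i=viewer.camera_info(cam); R=np.array(i["R"]); t=np.array(i["t"]).ravel()
    d=R.T@np.linalg.inv(np.array(i["camera_matrix"]))@[px[0],px[1],1]; c=-R.T@t
    return c+d*(z-c[2])/d[2]
E
python3 - <<'E'
from h import *
o=robot.observe(); print(Rotation.from_rotvec(o["tcp_rot"]).as_matrix().round(2))
y=0.0
cands=[(k,kin.ik([480,110,380],down(k))) for k in (0,np.pi)]
for k,q in cands: print(k, None if q is None else np.round(q,2))
k,q=min([c for c in cands if c[1] is not None],key=lambda c:np.abs(np.array(c[1])-o["joints"]).sum())
robot.goto_joints(q)
im=viewer.read_camera("wrist"); save(im,"wrist1")
for n in "unit tray_front window lever_pad ramekin strainer clip".split():
    for d in viewer.pinpoint(n,"wrist")[:3]:
        w=world("wrist",d["at"]); print(n,round(d["confidence"],2),w.round(0),pix("wrist",w).round(0))
print(k,robot.observe()["t"],robot.observe()["tcp_pos"])
E
```

```text
[[-0.    0.37 -0.93]
 [-0.   -0.93 -0.37]
 [-1.    0.    0.  ]]
0 [ 0.67  0.2  -1.09  1.7   0.18  1.35  1.12]
3.141592653589793 [ 0.48  0.15 -0.85  1.71  0.11  1.33 -1.96]
unit 0.72 [690.  92.   1.] [300. 335.]
tray_front 0.78 [573.  98.  35.] [303. 263.]
lever_pad 0.69 [673.  94.  95.] [299. 359.]
ramekin 0.88 [369. -72.   3.] [162.  94.]
ramekin 0.74 [516. 125.   1.] [324. 213.]
strainer 0.98 [639. -11.  71.] [212. 324.]
clip 0.97 [632. 203.  72.] [390. 318.]
0 4.3167 [480.03351183 109.90318949 379.98457983]
```

View pics/wrist1.png

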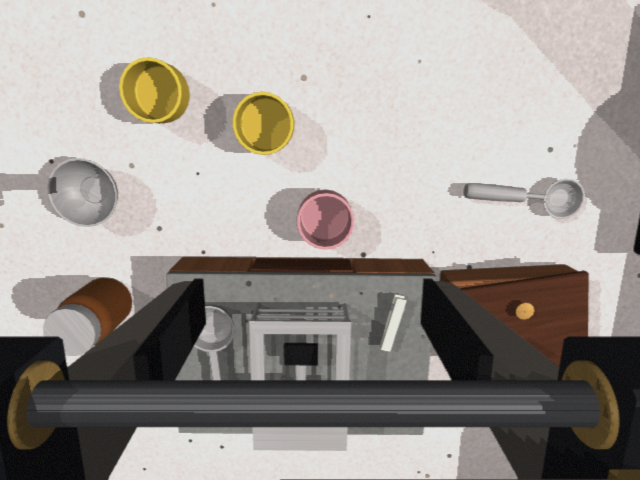

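Pink ramekin confirmed at (325,218), with the dark tray front behind it at (302,264). The front top edge runs from (167,274) to (434,274), so the unit is barely turned. Next I'll measure yaw and position, then check reach.

```bash
python3 - <<'E'
from h import *
im=cv2.cvtColor(cv2.imread("pics/wrist1.png"),cv2.COLOR_BGR2RGB)
a=unproj("wrist",(167,274),70);b=unproj("wrist",(434,274),70)
print(a.round(1),b.round(1),np.linalg.norm(a-b), "yaw",np.arctan2(-(b-a)[0],(b-a)[1]))
# window: inside corners of plate approx
for p in [(249,321),(351,321),(250,431),(350,431)]: print(p,unproj("wrist",p,122).round(1))
hsv=cv2.cvtColor(im,cv2.COLOR_RGB2HSV).astype(int)
m=((hsv[...,0]>165)|(hsv[...,0]<4))&(hsv[...,1]>70)
m=m.astype(np.uint8); m[:170]=0;m[256:]=0;m[:,:270]=0;m[:,380:]=0
c=max(cv2.findContours(m,0,2)[0],key=cv2.contourArea)
e=cv2.fitEllipse(cv2.convexHull(c)); print(e, cv2.boundingRect(c), unproj("wrist",e[0],42), unproj("wrist",e[0],21))
L=unproj("wrist",(298,218),42);R=unproj("wrist",(354,218),42);print(L,R)
for P in ([505,60,120],[505,60,12],[517,172,12],[660,93,160],[665,93,80]): 
  q=kin.ik(P,down(0)); print(P, None if q is None else np.round(q,2))
E
```

```text
[575.7 -61.2  70. ] [576.1 253.3  70. ] 314.47189891472044 yaw -0.001277960351549404
(249, 321) [611.5  41.5 122. ]
(351, 321) [611.7 151.8 122. ]
(250, 431) [750.5  37.3 122. ]
(350, 431) [750.6 153.6 122. ]
((324.73651123046875, 219.45457458496094), (55.436553955078125, 58.178443908691406), 171.75144958496094) (297, 191, 56, 58) [516.2272722  124.98527904  42.        ] [520.60624247 125.56877307  21.        ]
[514.39740574  92.76372304  42.        ] [514.48513631 160.23039261  42.        ]
[505, 60, 120] [ 0.5   0.52 -0.86  1.98  0.52  0.87  0.93]
[505, 60, 12] [ 0.34  0.66 -0.66  2.04  0.66  0.66  0.82]
[517, 172, 12] [ 0.18  0.73 -0.73  1.95  0.72  0.74  0.59]
[660, 93, 160] [ 0.41  0.76 -0.94  1.56  0.66  1.16  0.9 ]
[665, 93, 80] [ 0.38  0.86 -0.88  1.6   0.74  1.05  0.85]
```

```bash
python3 - <<'E'
from h import *
grip(0.0)
r=down(0)
robot.movep([515,45,130],r)
robot.servo_line([515,45,10],feed=120)
robot.servo_line([515,68,10],feed=60)
print(robot.observe()["contact_force"])
robot.servo_line([515,168,10],feed=45)
o=robot.observe();print(o["contact_force"],o["tcp_pos"])
robot.servo_line([515,158,10],feed=50)
robot.servo_line([515,150,200],feed=200)
robot.movep([480,110,380],r)
im=viewer.read_camera("wrist"); save(im,"wrist2")
for n in "tray_front window lever_pad ramekin spoon".split():
    for d in viewer.pinpoint(n,"wrist")[:3]:
        w=world("wrist",d["at"]); print(n,round(d["confidence"],2),w.round(0),pix("wrist",w).round(0))
print(robot.observe()["t"])
E
```

```text
[ 0.59554194 -0.32919625  0.45922817]
[-0.36683283 -0.92343652 -0.69633173] [514.99975095 167.88748523   9.98504424]
tray_front 0.72 [572.  96.  34.] [301. 264.]
lever_pad 0.6 [673.  95.  94.] [299. 360.]
ramekin 0.81 [403.  55.   3.] [267. 123.]
ramekin 0.81 [367. -70.   2.] [163.  93.]
spoon 0.71 [495. 376.   2.] [519. 197.]
spoon 0.36 [688.  97.   2.] [302. 335.]
13.2667
```

View pics/wrist2.png

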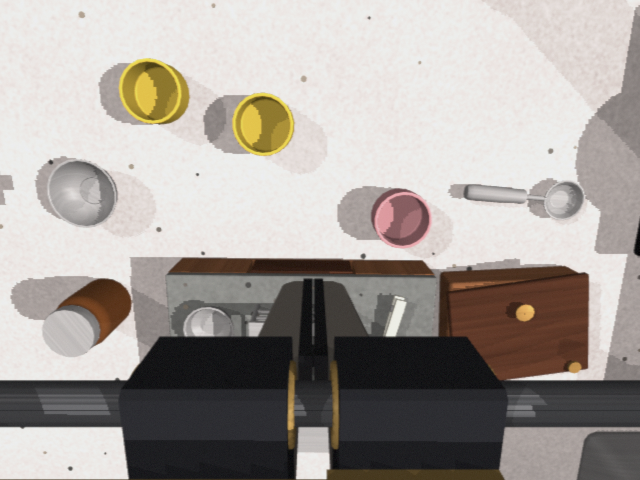

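Rim centre is at (402,218), about y≈217, so the near edge is at about y=182 against the tray's edge at 158: clear by about 24 mm. The window estimate from the plate edges (667,96) agrees with the pad reports (~671,94). Next: press the lever.

```bash
python3 - <<'E'
from h import *
r=down(0); P=[669,95]
robot.movep(P+[190],r)
robot.servo_line(P+[104],feed=80)
f0=np.array(robot.observe()["contact_force"])
z=104
while z>80:
    z-=2; robot.servo_line(P+[z],feed=25)
    f=np.array(robot.observe()["contact_force"])-f0; print(z,f.round(1))
    if np.linalg.norm(f)>14: break
robot.hold(1.3)
viewer.read_camera("top")
for d in viewer.pinpoint("tray_front","top")[:2]: print(world("top",d["at"]).round(0),d["confidence"])
robot.servo_line(P+[190],feed=100)
robot.movep([480,110,380],r)
save(viewer.read_camera("wrist"),"wrist3")
for n in "tray_front ramekin".split():
    for d in viewer.pinpoint(n,"wrist")[:3]:
        w=world("wrist",d["at"]); print(n,round(d["confidence"],2),w.round(0),pix("wrist",w).round(0))
print(robot.observe()["t"])
E
```

```text
102 [ 0.9  0.4 -0.6]
100 [ 1.6 -0.3  0.4]
98 [ 0.5  0.4 -0.4]
96 [0.4 0.6 2.1]
94 [-1.9 -0.3  4.3]
92 [-2.   0.2  4. ]
90 [-3.  -0.6  4.8]
88 [-0.7  1.4  2.5]
86 [-0.3  0.5  1.5]
84 [-0.6  1.8  3.5]
82 [0.4 0.5 2.8]
80 [-2.3 -0.5 10. ]
[505.  96.  27.] 0.56
tray_front 0.9 [508.  97.  33.] [302. 211.]
tray_front 0.46 [492. 378.   0.] [522. 194.]
ramekin 0.84 [513. 217.   0.] [395. 211.]
ramekin 0.79 [402.  52.   1.] [265. 122.]
ramekin 0.76 [368. -72.   2.] [161.  93.]
22.375
```

View pics/wrist3.png

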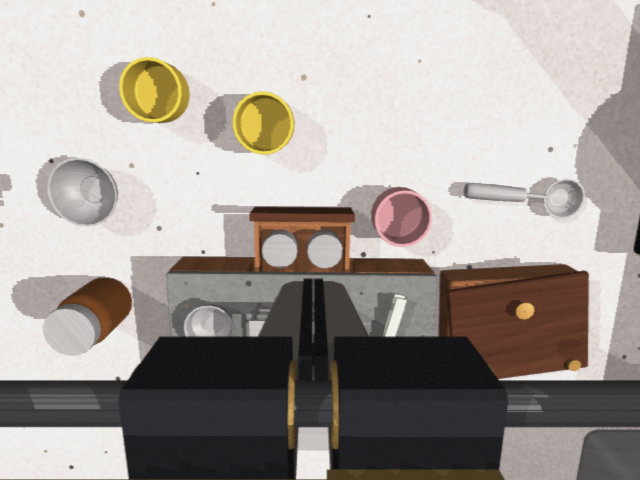

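The tray is out (front's outer edge at about row 208) and the ramekin is standing clear at (402,217). I'll do one numeric check, then hand in.

```bash
python3 - <<'E'
from h import *
x=unproj("wrist",(302,208),54); print(x, unproj("wrist",(354,210),54), unproj("wrist",(373,218),42))
if x[0]<511: robot.job_done(); print("handed in", robot.observe()["t"])
E
```

```text
[499.85208265  97.95193002  54.        ] [502.35954049 158.71915312  54.        ] [514.38601644 182.96884596  42.        ]
the job is handed in; nothing more can be done
the job is handed in; nothing more can be done
```

The job is done and handed in, at a little over 22 s on the robot's clock. The ramekin was moved first, then the lever was pressed and the tray came out.

- **Ramekin:** I pushed the pink ramekin about 92 mm along the counter to the left (+y) with shut fingers, without lifting it. It now stands at about (515, 217). Its near edge is at y ≈ 183, about 24 mm outside the tray's side edge at y ≈ 159.
- **Lever:** I then reached down through the middle of the guard's window and pressed the pad to about 15 mm. The force peaked at about 10 N near the stop. No force showed before the pad was reached, so there was no sign of contact with the guard.
- **Tray:** The front moved from x ≈ 573–576 to about 500–508, against about 506 expected for fully out. The readings disagree by a few mm: the top camera gave 505, the wrist network 508, and the pixel edge 500.
- **Other things:** The yellow look-alikes and the bystanders in view look unmoved in the last wrist picture. Most of the guard and the rear of the unit were hidden behind the gripper, so I did not check those there.

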